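# Sort glue syringes by plunger and reload the bench dispenser

## Robot

A 6-joint arm with a two-finger parallel gripper is mounted at the origin on a cart in front of the work surface, level with it; the furniture and walls round the work are solid. World frame = base frame: x ahead of the robot, y to its left, z up, the work surface at z = 0. Lengths are in mm, angles in degrees, forces in N, time in s.
With the tool pointing down it reaches from about 300 to 950 mm from the base axis. Payload 3.1 kg.
Tool frame: the origin (TCP) lies midway between the tips of the shut fingers; the grasp point (between the pads) lies 19 mm behind it (ctrl.pinch_z is the distance from the TCP to the grasp point, in mm); z points along the fingers, y is the line along which they close (so a half turn about z gives the same grasp; the last joint's range is limited). The gripper opens to 85 mm and grips with 20 to 120 N. Pads are 22 mm wide; open, the fingers measure 114 mm over their backs; the gripper's body (76 mm by 85 mm) begins 54 mm behind the grasp point. The pads swing forward as they close: fully open they stand 13 mm farther back than shut.
Start: joints at [-76.243, 17.653, 93.61, -0, 68.738, -3.994], TCP at [190.516, -595.261, 204.672] pointing down, gripper open.
Joint ranges: [-175.34, 175.34], [-45.06, 112.39], [2.9, 150.54], [-68.45, 248.45], [3.09, 151.38], [-168.51, 168.51]. Speed limits (degrees/s): [159.86, 159.86, 180, 180, 180, 180].

## Interface

Orientations are given as a 3x3 rotation matrix whose columns are the frame's x, y, z axes.
In Python, from station import ctrl gives the robot as it stands. Calls block until the motion is done:
- ctrl.move_pose(position, orientation): joint-space move of the TCP to a pose.
- ctrl.move_straight(position, feed=150, attitude=None, max_force=None): straight line of the TCP; attitude=None keeps the orientation; feed is the mean speed in mm/s. With max_force (N) it stops when the force on the tool has changed by that much, and returns True; else False.
- ctrl.move_j(angles): joint-space move.
- ctrl.gripper_to(opening, strength=None): opening from 0.0 (shut) to 1.0 (fully open); strength is the grip in N (None keeps the last); returns when the fingers have stopped.
- ctrl.sleep(seconds).
- ctrl.solve_ik(position, orientation): joint angles nearest the present ones, or None.
- ctrl.capture(name): name is "scene" or "top" or "wrist"; returns a dict with "pixels" (420x560x3 uint8, red, green, blue), "depth" (420x560 float32, mm along the optical axis (not along the pixel's ray), 0 where there is no reading), "intrinsics" (3x3 intrinsics, pixels), "k1" (the pictures are not rectified: a ray, as slopes to the right and down, at radius r is drawn at 1 + k1 r^2 times it, then the intrinsics apply), "R" (3x3) and "t" (3): a world point X has camera coordinates R X + t. Camera axes: x right, y down, z forward; pixel columns grow to the right and rows downward; lengths in mm; the calibration is good to about 2 mm. A picture is of the moment at which its call begins.
A pose or a line that the arm cannot do raises ctrl.MotionError and nothing moves.
- ctrl.sign_off(): hands the job in; it is judged then, once.
Readings, each from a call of its own:
- ctrl.current_time(): time.
- ctrl.current_qpos(): joint angles.
- ctrl.current_joint_velocities(): joint speeds.
- ctrl.current_effort(): joint torques, N m.
- ctrl.current_eef_pos(): TCP position.
- ctrl.current_tool_rot(): TCP orientation.
- ctrl.current_contact_force(): force on the tool from outside, world axes, zero at the start.
- ctrl.current_torque(): the same for the moment, N m.
- ctrl.current_finger_gap(): opening from 0.0 (shut) to 1.0 (fully open).
- ctrl.current_gripper_force(): force on a finger pad.
Only numpy, scipy, OpenCV 4.12 (cv2) and the standard library are available. Lean on these libraries where they do the work, as an engineer would, in place of code of your own. Each camera call takes 0.05 s, during which the arm holds its last target. There are 200 camera calls.

## Task

Get the glue dispenser ready for the next glue-up, sorting the three syringes on the table by their plungers. Lay the spent ones, plunger pushed home, flat in the shallow grey tray for washing, and seat the one whose plunger is still drawn out in the dispenser's cradle, nose towards the open end and finger flange down in its slot. Close the hinged clamp over the seated barrel; leave all plungers as they are and do not shift the other things on the table.

Things in the scene. Friction and masses are not known exactly. Their poses are not given: they have to be found in the camera images.
- syringe_1: 30 ml glue syringe lying on its side; the three differ only in plunger travel. Off-white barrel, 26 mm across, 90 mm long; 70 g. Origin: middle of the barrel, on its axis, 13 mm above what it lies on; x runs from nose to plunger, z up as it lies. Nose tip at x = -67 mm, barrel -45..45, oval finger flange 45..49 (46 wide in y, 26 high in z), thumb plate at 59 plus the travel
- plunger_1 (a joint): travel of the plunger of syringe_1 in m: 0 = pushed fully home (spent), 0.066 = fully drawn out; at the start each is either below 0.004 or between 0.050 and 0.062. It is stiff (about 4 N) and stays where it is left
- syringe_2: a glue syringe of the same size and make as syringe_1, with the same axes and origin
- plunger_2 (a joint): travel of the plunger of syringe_2 in m: 0 = pushed fully home (spent), 0.066 = fully drawn out; at the start each is either below 0.004 or between 0.050 and 0.062. It is stiff (about 4 N) and stays where it is left
- syringe_3: a glue syringe of the same size and make as syringe_1, with the same axes and origin
- plunger_3 (a joint): travel of the plunger of syringe_3 in m: 0 = pushed fully home (spent), 0.066 = fully drawn out; at the start each is either below 0.004 or between 0.050 and 0.062. It is stiff (about 4 N) and stays where it is left
- nose_1 (a point): the tip of the nose of syringe_1, x = -67 mm on its axis
- nose_2 (a point): the tip of the nose of syringe_2, x = -67 mm on its axis
- nose_3 (a point): the tip of the nose of syringe_3, x = -67 mm on its axis
- dispenser: fixed bench syringe dispenser: aluminium base 268 x 88 mm, top 13 mm up, with two black V blocks, a slotted steel fork, and at the +x end a pusher (face at x = 135 mm) and a grey drive box 71 mm high (x = 151..189). Origin: on the table, under the middle of a seated barrel; x along the cradle from the open end (-80 mm, where the nose goes) to the drive box, z up
- cradle (a point): where the origin of a seated syringe belongs, 45 mm above the dispenser's origin, axes alike. V blocks at x = -42..-28 and 24..37 mm reach 45 mm above the table and 22 mm to either side and centre the barrel; between them is free room for fingers down to the base
- slot (a point): middle of the slot for the finger flange, at x = 47 mm, 45 mm up, in the dispenser's frame. The slot is 9 mm long in x, between steel cheeks 52 mm high at y = 16..29 mm on either side, which flare to a mouth of about 22 mm at 61 mm up; barrel and plunger rod pass between the cheeks
- clamp (a joint): angle of the clamp arm in rad: 0 level, 1.57 upright, 1.8 leaning fully back (open, as at the start). It turns about a level axis along the dispenser's x. The hinge is loose: pushed beyond upright to below about 1.2, towards the barrel (dispenser's -y), the arm falls by its weight and comes to rest on a seated barrel at about 0 (with no barrel, at -0.1); above that it falls back open
- clamp_hinge (a point): middle of the clamp's hinge axis, at x = -35, y = 28, z = 57 mm in the dispenser's frame
- clamp_tip (a point): end of the clamp's steel arm (38 mm long from its hinge axis, 14 mm wide, 9 to 11 mm beyond the axis on its upper side)
- tray: shallow grey plastic tray, fixed, open on top: 202 x 262 mm over its rim (x, y), inside 182 x 242 mm, walls 22 mm high and 4 mm thick, floor 4 mm above the table. Origin: centre of its underside; x and y along its sides (long side along y), z up. Both spent syringes fit side by side along y
- eraser: bystander, loose, to be left where it lies: blue and white eraser, 20 x 42 x 12 mm; origin: centre of its underside
- battery: bystander, loose, to be left where it lies: red and white battery, 15 x 50 x 15 mm; origin: centre of its underside
- offcut_3: bystander, loose, to be left where it lies: wooden offcut, 12 x 55 x 10 mm; origin: centre of its underside
- offcut_4: bystander, loose, to be left where it lies: small wooden offcut, 24 x 24 x 18 mm; origin: centre of its underside
- scissors: bystander, loose, to be left where it lies: blue-handled scissors, 199 x 87 x 9 mm; origin: centre of its underside

How it is judged:
By the outcome, as a careful person would: the job done as asked, in the order asked, and still so for the second after the job is handed in, with the robot touching nothing.
It also fails if it takes over 67 s, if anything falls off the work surface, if the arm or the gripper's body presses on something with over 40 N, if the wrist force passes 120 N, or if a joint passes its speed limit or range.

## Working session

There is one attempt and no reset: what is moved stays moved. The work goes in short steps, each a Python script; the robot and the scene stay as the last script left them, time stands still between calls to the robot, and variables do not carry over. Pictures are saved under pics/ and viewed, at most 10 in all, crops included, and the job is handed in when it is done.

```bash
ls; mkdir -p pics; python3 - <<'E'
from station import ctrl
import cv2, numpy as np
for n in ["top","scene"]:
    c=ctrl.capture(n); np.savez(f"pics/{n}0.npz",**c)
    cv2.imwrite(f"pics/{n}0.png",cv2.cvtColor(c["pixels"],cv2.COLOR_RGB2BGR))
    print(n,c["intrinsics"].tolist(),c["k1"],(-c["R"].T@c["t"]).round(),c["R"].round(3).tolist(),(c["depth"]>0).mean())
print(ctrl.current_time(),ctrl.pinch_z)
E
```

```text
pics
top [[401.651584585657, 0.0, 278.4353054514853], [0.0, 401.651584585657, 211.07474976140185], [0.0, 0.0, 1.0]] -0.002388457281979159 [ 306.  190. 1113.] [[-0.012, -1.0, -0.001], [-0.982, 0.012, -0.191], [0.191, -0.001, -0.982]] 0.9960756802721088
scene [[396.9303217306406, 0.0, 273.4849764957039], [0.0, 396.9303217306406, 210.9317290769838], [0.0, 0.0, 1.0]] -0.11810359695978369 [  18. -536. 1116.] [[0.818, -0.576, 0.003], [-0.442, -0.631, -0.638], [0.369, 0.52, -0.77]] 0.972546768707483
0.1 18.700000000000003
```

View pics/top0.png

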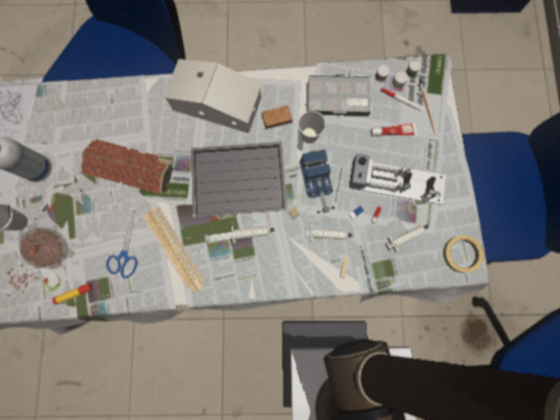

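View pics/scene0.png

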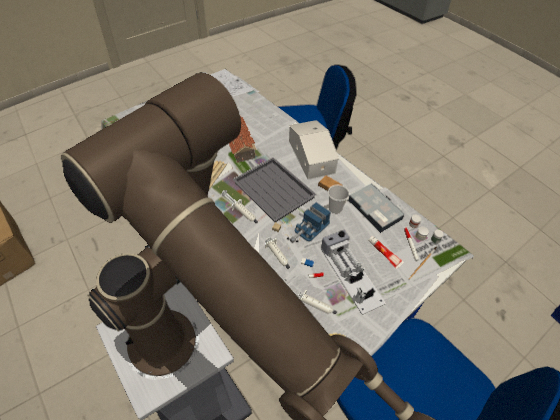

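The top view shows the tray at about (238,178), the dispenser at (400,180) with its drive box to the left, and the three syringes at about (240,235), (328,234) and (408,237). I'll enlarge this region.

```bash
cat > h.py <<'E'
import numpy as np, cv2
from station import ctrl
def ray(c,uv):
    K=c["intrinsics"]; k=float(c["k1"]); uv=np.atleast_2d(np.array(uv,float))
    s=cv2.undistortPoints(uv.reshape(-1,1,2),K,np.array([k,0,0,0,0.])).reshape(-1,2)
    return -c["R"].T@c["t"], np.c_[s,np.ones(len(s))]@c["R"]
def onplane(c,uv,z):
    o,d=ray(c,uv); return o+d*((z-o[2])/d[:,2:3])
def proj(c,X):
    p=np.atleast_2d(X)@c["R"].T+c["t"]; s=p[:,:2]/p[:,2:]; r2=(s**2).sum(1,keepdims=True)
    s=s*(1+float(c["k1"])*r2); K=c["intrinsics"]; return s*[K[0,0],K[1,1]]+K[:2,2]
def down(a):  # tool pointing down, tool y (closing) axis at world angle a deg
    a=np.radians(a); y=np.array([np.cos(a),np.sin(a),0]); z=np.array([0,0,-1.]); return np.c_[np.cross(y,z),y,z]
E
python3 - <<'E'
import numpy as np,cv2
from h import *
c=dict(np.load("pics/top0.npz"))
im=cv2.cvtColor(c["pixels"],cv2.COLOR_RGB2BGR)[140:290,190:460]
cv2.imwrite("pics/crop0.png",cv2.resize(im,None,fx=2.95,fy=2.95,interpolation=cv2.INTER_CUBIC))
for n,uv in dict(s1=(240,235),s2=(328,234),s3=(408,237),disp=(400,180),box=(360,172),tray=(238,178)).items(): print(n,onplane(c,uv,13)[0].round())
print(ctrl.current_tool_rot().round(3).tolist())
w=ctrl.capture("wrist"); R=ctrl.current_tool_rot(); print(w["intrinsics"][0,0],R.T@((-w["R"].T@w["t"])-ctrl.current_eef_pos()),(w["R"]@R).round(3).tolist())
E
```

```text
s1 [454. 295.  13.]
s2 [454.  52.  13.]
s3 [ 443. -168.   13.]
disp [ 606. -157.   13.]
box [631. -45.  13.]
tray [617. 302.  13.]
[[0.952, 0.305, -0.001], [0.305, -0.952, 0.002], [0.0, -0.002, -1.0]]
326.0348812338892 [ 8.25406420e+01  1.42176205e-01 -1.69175139e+02] [[0.001, 1.0, 0.0], [-0.947, 0.001, -0.321], [-0.321, 0.0, 0.947]]
```

View pics/crop0.png

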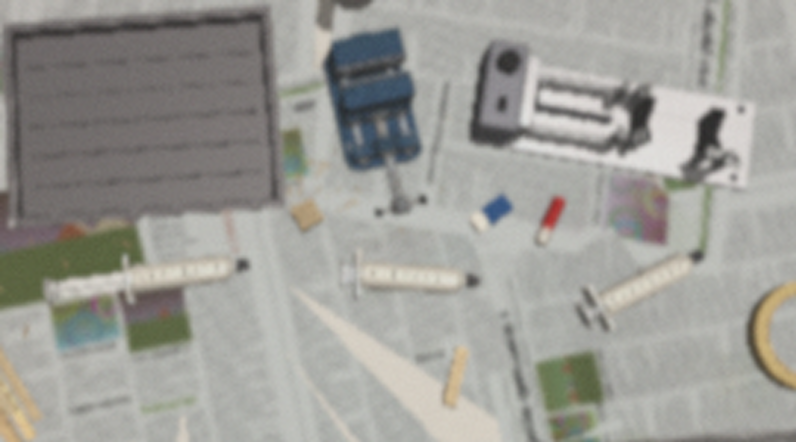

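The crop shows the left syringe, at crop (45–245, 275), with its plunger drawn out. The middle one (345–480, 277) and the right one (585–700, 285) are spent. All the noses point right (-y). The clamp is open at (705,145) and the drive box is at (500,95). Next I'll take wrist views.

```bash
python3 - <<'E'
from h import *
ctrl.move_pose([530,-60,230],down(0)); print(ctrl.current_time())
c=ctrl.capture("wrist"); np.savez("pics/w1.npz",**c)
im=cv2.cvtColor(c["pixels"],cv2.COLOR_RGB2BGR)
cv2.imwrite("pics/w1.png",cv2.resize(im,None,fx=1.42,fy=1.42,interpolation=cv2.INTER_CUBIC)[:600,:800])
E
```

```text
2.4167
```

View pics/w1.png

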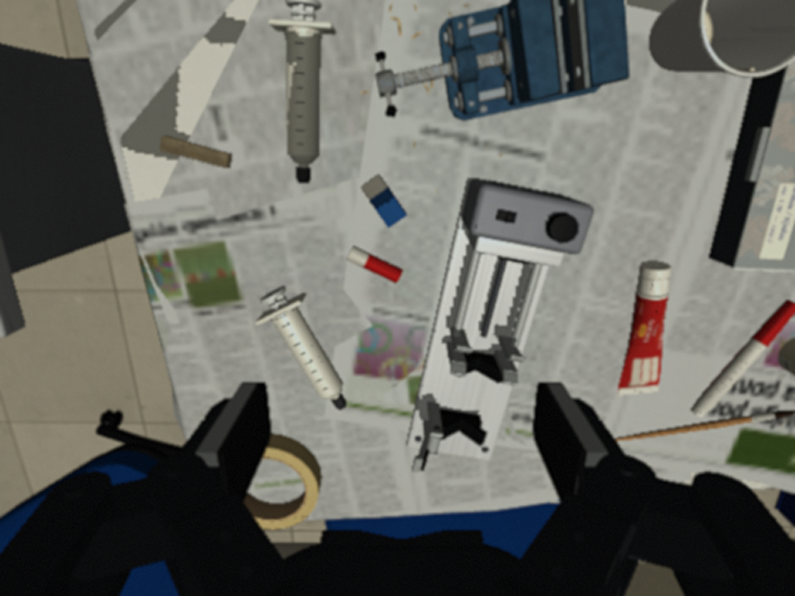

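The wrist view shows syringe 2 with its flange at (302,24) and nose at (303,180), and syringe 3 with its flange at (281,305) and nose at (340,404). The dispenser base has its open end at the bottom (410–490,455) and its box at (525,215); the V blocks and clamp are black. I'll use the depth image for footprints.

```bash
cat >> h.py <<'E'
def cloud(c):
    h,w=c["depth"].shape; v,u=np.mgrid[:h,:w]; o,d=ray(c,np.c_[u.ravel(),v.ravel()])
    return (o+d*c["depth"].reshape(-1,1)).reshape(h,w,3)
def blobs(c,poly=None,lo=6,hi=200,minpx=80):
    P=cloud(c); m=((P[...,2]>lo)&(P[...,2]<hi)&(c["depth"]>0)).astype(np.uint8)
    n,l,s,_=cv2.connectedComponentsWithStats(m)
    return [(P[l==i],s[i]) for i in range(1,n) if s[i,4]>minpx]
E
python3 - <<'E'
from h import *
c=dict(np.load("pics/w1.npz")); P=cloud(c)
f=lambda x,y:P[int(y/1.42),int(x/1.42)].round(1)
print("table",f(340,130),f(560,330),f(230,350),"base",f(440,330),f(470,455), "box",f(540,215))
print("noise",P[90:110,230:236,2].std())
for pts,s in blobs(c):
    (x,y),wh,a=cv2.minAreaRect(pts[:,:2].astype(np.float32)); print((np.array(s)*1.42).round(), np.round([x,y,*wh,a],1), np.percentile(pts[:,2],[50,98]).round(1))
m=lambda x,y,z:onplane(c,[x/1.42,y/1.42],z)[0].round(1)
print("s2",m(303,180,13),m(302,24,13),"s3",m(340,404,13),m(281,305,13))
print("base corners",m(491,459,13),m(409,443,13),"boxtop",m(470,180,71),m(592,207,71))
E
```

```text
table [4.798e+02 2.630e+01 4.000e-01] [ 678.  -150.1    2.1] [ 366.5 -170.6    2.1] base [ 564.3 -145.7   12.1] [ 597.8 -281.5   12.9] box [628.7 -31.7  70.4]
noise 0.7750709004754187
[ 268.    0.   67.  183. 4156.] [456.4  50.2 129.3  44.8  88.8] [23.4 27. ]
[  375.     0.   254.   121. 13841.] [597.9  74.5 174.9  74.5  12.1] [42.  67.4]
[  650.     0.   145.   271. 15437.] [795.4  18.8  87.3 235.2  30.5] [36.9 90.6]
[159. 136.  72.  31. 774.] [362.2   9.2  12.2  56.3  74.4] [10.2 11.9]
[361. 175.  47.  54. 855.] [515.1 -30.1  19.6  41.9  34.8] [12.2 13.8]
[  406.   178.   187.   297. 20110.] [ 604.7 -149.5  271.2   96.5   78.3] [24.6 80.4]
[346. 246.  57.  38. 657.] [507.2 -85.3  15.   49.6  62.7] [14.6 16.8]
[ 621.  260.   51.  122. 2810.] [ 751.8 -141.4   38.1  119.1    8.3] [18.  28.1]
[ 256.  285.   91.  125. 2651.] [ 449.1 -163.6   44.9  130.    32.9] [23.3 27. ]
[ 690.  300.  105.  118. 1747.] [ 852.  -177.7  134.1   14.3   59.7] [13.5 16.6]
[780. 341.  16.  34. 237.] [ 8.961e+02 -1.755e+02  9.800e+00  3.000e+01  4.000e-01] [13.2 21.6]
[626. 410. 169.  30. 615.] [ 840.2 -253.   168.     8.3   10.2] [7.4 9.2]
[ 244.  437.   77.   92. 2192.] [ 411.  -320.6  101.3   67.6   66.3] [23.5 25.8]
[771. 470.  24.  23. 219.] [ 935.  -320.3   22.    23.2   84.9] [ 8.1 12.3]
s2 [450.1 -13.   13. ] [456.7 100.3  13. ] s3 [ 471.4 -223.1   13. ] [ 423.2 -121.7   13. ]
base corners [ 620.7 -287.1   13. ] [ 537.9 -267.7   13. ] boxtop [577.9  -7.8  71. ] [665.2 -26.3  71. ]
```

```bash
cat >> h.py <<'E'
def axis(pts,c0,zoff=0):
    # pts of one syringe lying nose towards -y: returns origin xy, axis angle deg
    z0=np.percentile(pts[:,2],95)
    top=pts[pts[:,2]>15+zoff]; b=top[np.linalg.norm(top[:,:2]-c0,axis=1)<40][:,:2].astype(np.float32)
    vx,vy,x0,y0=cv2.fitLine(b,cv2.DIST_HUBER,0,.01,.01).ravel()
    d=np.array([vx,vy])*np.sign(vy); s=(pts[:,:2]-[x0,y0])@d; n=np.array([-d[1],d[0]]); w=np.abs((pts[:,:2]-[x0,y0])@n)
    nose=np.percentile(s,0.3); fl=np.median(s[(w>16)&(w<24)&(s<80)])
    return np.array([x0,y0]),d,np.degrees(np.arctan2(d[1],d[0])),nose,fl,s.max()
E
python3 - <<'E'
from h import *
c=dict(np.load("pics/w1.npz"))
for pts,s in blobs(c,lo=5):
    (x,y),wh,a=cv2.minAreaRect(pts[:,:2].astype(np.float32))
    for k,(cx,cy) in dict(s2=(456,50),s3=(449,-163)).items():
        if np.hypot(x-cx,y-cy)<15:
            p0,d,ang,nose,fl,mx=axis(pts,np.array([cx,cy])); print(k,ang.round(1),"from nose",(p0+d*(nose+67)).round(1),"from flange",(p0+d*(fl-47)).round(1),"len",mx-nose)
    if np.hypot(x-605,y+149)<15:
        q=pts[((pts[:,2]>9)&(pts[:,2]<16))|((pts[:,2]>66)&(pts[:,2]<74))]
        r=cv2.minAreaRect(q[:,:2].astype(np.float32)); print("disp",np.round([*r[0],*r[1],r[2]],1))
        for z0,z1 in [(9,16),(66,74),(40,48),(48,64),(74,120)]:
            q=pts[(pts[:,2]>z0)&(pts[:,2]<z1)]
            t=np.radians(78); U=np.array([[np.cos(t),np.sin(t)],[-np.sin(t),np.cos(t)]]); l=(q[:,:2]-[604.7,-149.5])@U.T
            print(z0,z1,len(q),np.percentile(l,[0,.5,2,50,98,99.5,100],axis=0).T.round(1).tolist())
c=dict(np.load("pics/top0.npz"))
for pts,s in blobs(c,lo=6,minpx=60):
    (x,y),wh,a=cv2.minAreaRect(pts[:,:2].astype(np.float32))
    if 380<x<720 and 200<y<420: 
        print(np.round([x,y,*wh,a],1),np.percentile(pts[:,2],[50,98]).round(1))
        if x<520:
            p0,d,ang,nose,fl,mx=axis(pts,np.array([x-0,y-25]),); print("s1",ang.round(1),(p0+d*(nose+67)).round(1),(p0+d*(fl-47)).round(1),mx-nose)
E
```

```text
s2 85.5 from nose [456.   53.7] from flange [455.7  50.4] len 128.79287659328065
disp [ 602.2 -149.6  269.4   88.3   79.2]
9 16 6497 [[-135.8, -132.9, -129.4, -8.1, 85.6, 114.3, 131.9], [-44.2, -42.1, -40.0, 7.0, 46.5, 47.9, 48.9]]
66 74 2626 [[-86.0, -83.7, 96.9, 116.3, 133.3, 134.0, 134.8], [-37.1, -36.5, -34.9, 12.1, 46.1, 47.1, 47.8]]
40 48 413 [[-97.8, -96.9, -95.2, -13.4, 135.2, 135.6, 135.7], [-31.4, -26.4, -25.0, 14.2, 47.8, 48.0, 48.1]]
48 64 1545 [[-102.9, -100.7, -95.9, 85.7, 134.9, 135.3, 135.7], [-32.0, -29.1, -26.9, 16.8, 47.7, 47.9, 48.0]]
74 120 549 [[-98.0, -97.0, -95.9, 112.7, 124.9, 125.7, 126.3], [-26.0, -25.0, -23.9, -10.0, 46.9, 47.6, 47.7]]
s3 116.6 from nose [ 446.2 -162.6] from flange [ 446.5 -163.1] len 128.4279616990758
[617.  304.6 211.3 268.1   3.6] [21.2 26.5]
[4.535e+02 2.953e+02 4.360e+01 1.889e+02 4.000e-01] [21.7 28.6]
s1 97.4 [458.6 267.7] [458.8 266. ] 189.31527352035886
```

```bash
cat >> h.py <<'E'
def pick(x,y,ang,view=None,up=110):
    R=down(ang-90); ctrl.gripper_to(1.0); ctrl.move_pose([x,y,80],R)
    ctrl.move_straight([x,y,3],feed=150); ctrl.gripper_to(0,strength=45)
    g=ctrl.current_finger_gap(); ctrl.move_straight([x,y,up],feed=250); print("gap",g,"after lift",ctrl.current_finger_gap(),"t",ctrl.current_time())
TR=np.array([617,304.6]); TA=93.6
def tray(off):
    d=np.array([np.cos(np.radians(TA)),np.sin(np.radians(TA))]); n=np.array([d[1],-d[0]]); p=TR+n*off+d*2.5
    ctrl.move_pose([*p,100],down(TA-90)); s=ctrl.move_straight([*p,8],feed=150,max_force=12)
    print("stop",s,ctrl.current_eef_pos().round(1)); ctrl.gripper_to(0.6); ctrl.move_straight([*p,100],feed=300); print("t",ctrl.current_time())
E
python3 - <<'E'
from h import *
pick(456,52,86.5); tray(40)
E
```

```text
gap 0.0008276716022858572 after lift 0.0016572688844861772 t 5.5167
stop False [657.7 309.7   9. ]
t 8.525
```

```bash
python3 - <<'E'
from h import *
ctrl.move_pose([480,120,200],down(0)); print(ctrl.current_time())
c=ctrl.capture("wrist"); np.savez("pics/w2.npz",**c)
im=cv2.cvtColor(c["pixels"],cv2.COLOR_RGB2BGR)
cv2.imwrite("pics/w2.png",im)
for pts,s in blobs(c,lo=5):
    (x,y),wh,a=cv2.minAreaRect(pts[:,:2].astype(np.float32))
    if 380<x<520 and -250<y<350: print(np.round([x,y,*wh,a],1))
E
```

```text
9.6
[462.6 244.9  25.8  90.9   7.1]
[515.  144.9  23.7  24.4  28.6]
[460.3  51.8  45.  131.6   3.4]
[515.6 -29.8  19.8  42.7  33.4]
[506.8 -84.6  14.7  49.4  62.8]
[ 429.1 -144.    45.5   77.6   16.7]
```

View pics/w2.png

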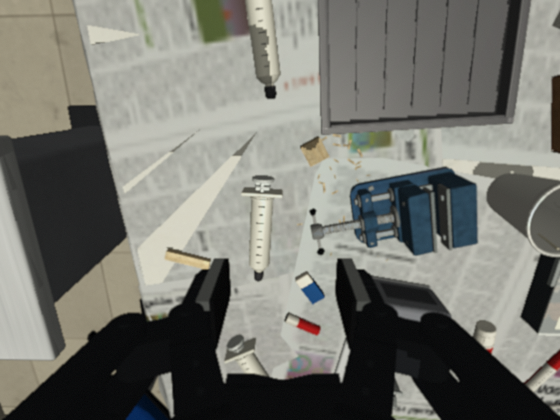

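Syringe 2 slipped out of the grip. It still lies on the table, with its flange at (263,190) and nose at (259,277), so the fingertips were too high. I'll feel for the table with a part-closed gripper, then grip.

```bash
cat >> h.py <<'E'
def pick(x,y,ang,up=110,pre=0.52):
    R=down(ang-90); ctrl.gripper_to(pre); ctrl.move_pose([x,y,60],R); ctrl.move_straight([x,y,10],feed=150)
    s=ctrl.move_straight([x,y,-9],feed=50,max_force=5); z=ctrl.current_eef_pos()[2]; print("touch",s,z)
    ctrl.move_straight([x,y,z+1.5],feed=50)
    ctrl.gripper_to(0.1,strength=45); g=ctrl.current_finger_gap(); print("gap",g,"F",ctrl.current_gripper_force(),"t",ctrl.current_time())
    if g<0.2: return False
    ctrl.move_straight([x,y,up],feed=250); print("lifted",ctrl.current_finger_gap(),"t",ctrl.current_time()); return True
E
python3 - <<'E'
from h import *
c=dict(np.load("pics/w2.npz"))
for pts,s in blobs(c,lo=5):
    (x,y),wh,a=cv2.minAreaRect(pts[:,:2].astype(np.float32))
    if np.hypot(x-460,y-52)<15:
        p0,d,ang,nose,fl,mx=axis(pts,np.array([x,y])); o=p0+d*(nose+67); print(ang,o,p0+d*(fl-47),mx-nose)
        o=(o+p0+d*(fl-47))/2
pick(*o,ang)
E
```

```text
86.25554 [455.15305246  53.91140102] [455.13002898  53.55960906] 129.73237196880797
touch False -9.35809675170568
gap 0.22071071643180368 F 39.355677366256714 t 12.2
lifted 0.22320785504425503 t 12.825
```

```bash
python3 - <<'E'
from h import *
c=ctrl.capture("wrist"); np.savez("pics/w3.npz",**c)
cv2.imwrite("pics/w3.png",cv2.cvtColor(c["pixels"],cv2.COLOR_RGB2BGR))
print(ctrl.current_finger_gap(),ctrl.current_gripper_force(),ctrl.current_contact_force(),ctrl.current_eef_pos())
P=cloud(c); R=ctrl.current_tool_rot(); L=(P-ctrl.current_eef_pos())@R
m=(L[...,2]>-40)&(L[...,2]<40)&(c["depth"]>0)&(np.abs(L[...,1])<30)&(np.abs(L[...,0])<90)
q=L[m]; print(len(q))
for a in range(-90,90,12):
    r=q[(q[:,0]>=a)&(q[:,0]<a+12)]
    if len(r)>5: print(a,len(r),"y",np.percentile(r[:,1],[2,50,98]).round(1),"z",np.percentile(r[:,2],[2,10,50,95]).round(1))
E
```

```text
0.22435805438617978 38.01711022853851 [-0.35764915  0.67599157 -0.46614688] [453.3064591   53.68377921 108.21420215]
11608
-78 21 y [-2.3  1.5  5.9] z [-27.1 -26.6 -26.  -24.1]
-66 326 y [-4.2  1.5  7.2] z [-28.1 -27.7 -26.5 -23.5]
-54 301 y [-10.5   1.4  12.9] z [-34.7 -34.3 -32.3 -26.9]
-42 828 y [-10.3   1.4  12.6] z [-35.  -34.4 -32.8 -27.4]
-30 812 y [-9.   1.4 11.3] z [-35.1 -34.5 -33.  -29.1]
-18 824 y [-8.3  1.1 10.6] z [-35.1 -34.6 -33.3 -30.4]
-6 916 y [-8.4  0.9 10.6] z [-38.8 -34.7 -33.4 -30.7]
6 1517 y [-19.    1.3  21.3] z [-39.5 -37.4 -33.4 -27.4]
18 1230 y [-10.9   0.9  12.8] z [-35.  -34.4 -32.7 -26.9]
30 1377 y [-11.2   0.9  12.9] z [-35.6 -34.7 -32.8 -26.9]
42 2335 y [-20.6   0.9  22.1] z [-35.3 -34.7 -30.9 -15.1]
54 1121 y [-10.6   0.9  11.8] z [-34.6 -33.7 -28.5 -17. ]
```

View pics/w3.png

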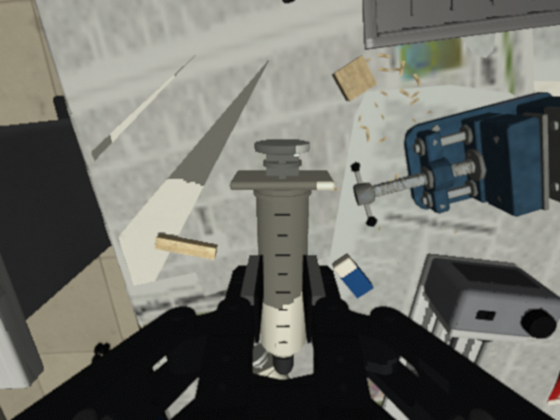

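It is held well: barrel centred between the pads, flange at (282,180), and its axis about 21 mm behind the TCP. I'll lay it in the tray, then do syringe 3.

```bash
cat >> h.py <<'E'
def pick(x,y,ang,up=110,pre=0.6,z=-7.9):
    R=down(ang-90); ctrl.gripper_to(pre); ctrl.move_pose([x,y,50],R); ctrl.move_straight([x,y,z],feed=130)
    ctrl.gripper_to(0.1,strength=45); g=ctrl.current_finger_gap(); print("gap",g,"t",ctrl.current_time())
    if g<0.15: return False
    ctrl.move_straight([x,y,up],feed=250); print("lifted",ctrl.current_finger_gap(),"t",ctrl.current_time()); return True
def tray(off):
    d=np.array([np.cos(np.radians(TA)),np.sin(np.radians(TA))]); n=np.array([d[1],-d[0]]); p=TR+n*off+d*2.5
    ctrl.move_pose([*p,70],down(TA-90)); s=ctrl.move_straight([*p,-3.4],feed=130,max_force=12)
    print("stop",s,ctrl.current_eef_pos().round(1)); ctrl.gripper_to(0.5); ctrl.move_straight([*p,90],feed=300); print("t",ctrl.current_time())
E
python3 - <<'E'
from h import *
tray(40)
ctrl.move_pose([500,-90,110],down(26.6))
if pick(446.3,-162.8,116.6):
    ctrl.move_pose([500,60,130],down(3.6)); tray(-40)
E
```

```text
stop True [654.8 307.9  -3.4]
t 15.5083
gap 0.1901515039981874 t 18.9083
lifted 0.09843800872198971 t 19.5333
stop False [577.6 304.5  -2.8]
t 23.075
```

```bash
python3 - <<'E'
from h import *
ctrl.move_pose([500,-80,200],down(0)); print(ctrl.current_time())
c=ctrl.capture("wrist"); np.savez("pics/w4.npz",**c); t=ctrl.capture("top"); np.savez("pics/t4.npz",**t)
im=cv2.cvtColor(c["pixels"],cv2.COLOR_RGB2BGR); im2=cv2.cvtColor(t["pixels"],cv2.COLOR_RGB2BGR)[130:250,180:320]
cv2.imwrite("pics/w4.png",np.hstack([cv2.resize(im,(520,390)),cv2.resize(im2,(280,240)).repeat(1,0) if 0 else cv2.copyMakeBorder(cv2.resize(im2,(280,240)),0,150,0,0,cv2.BORDER_CONSTANT)]))
for pts,s in blobs(c,lo=5):
    (x,y),wh,a=cv2.minAreaRect(pts[:,:2].astype(np.float32))
    if 380<x<520 and -300<y<-50:
        print(np.round([x,y,*wh,a],1),np.percentile(pts[:,2],[50,98]))
        if min(wh)>35:
            p0,d,ang,nose,fl,mx=axis(pts,np.array([x,y])); print(ang,p0+d*(nose+67),p0+d*(fl-47),mx-nose)
E
```

```text
24.5833
[507.3 -84.8  14.1  50.1  62.5] [14.63034582 16.85187585]
[ 443.3 -166.7   45.6  130.5   21.3] [23.43658201 26.9696904 ]
118.16429 [ 449.23718952 -160.2294083 ] [ 449.68607731 -161.0678346 ] 128.28842513709068
```

View pics/w4.png

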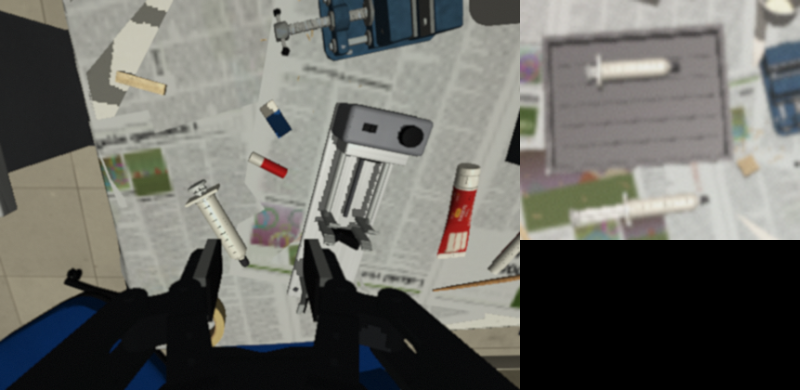

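Syringe 2 lies in the tray. Syringe 3 is still on the table, with its flange at (203,195) and nose at (245,262). I'll check from the saved depth where the fingertips sit.

```bash
python3 - <<'E'
from h import *
print(ctrl.current_eef_pos(),ctrl.current_finger_gap())
for f,T,Rr in [("w3",np.array([453.306,53.684,108.214]),down(86.26-90)),("w4",ctrl.current_eef_pos(),ctrl.current_tool_rot())]:
    c=dict(np.load(f"pics/{f}.npz")); L=(cloud(c)-T)@Rr; ok=(c["depth"]>0)&(np.abs(L[...,0])<25)&(np.abs(L[...,1])<60)&(L[...,2]<40)&(L[...,2]>-80)
    q=L[ok]; print(f,len(q))
    for z in range(-70,30,5):
        r=q[(q[:,2]>=z)&(q[:,2]<z+5)&(np.abs(q[:,1])>4)]
        if len(r)>8:
            a=r[r[:,1]<0][:,1]; b=r[r[:,1]>0][:,1]
            print(z,len(r),np.percentile(a,[2,98]).round(1) if len(a) else'',np.percentile(b,[2,98]).round(1) if len(b) else'',"x",np.percentile(r[:,0],[2,98]).round(1))
E
```

```text
[500.21923841 -79.05459139 199.51595298] 0.5010813013559512
w3 10542
-70 599 [-25.8  -8.2] [10.8 28.1] x [-9.7 12.4]
-65 619 [-14.7  -8.1] [10.7 17.1] x [-10.8  11.4]
-60 506 [-21.6  -8.2] [10.7 24.1] x [-9.4 11.5]
-55 475 [-21.6  -8.2] [10.7 24.1] x [-5.6 11.5]
-50 421 [-21.4  -8.2] [10.7 23.9] x [-7.8 11.5]
-45 412 [-21.4  -8.2] [10.7 23.9] x [-9.8 11.5]
-40 342 [-21.3  -8.2] [ 4.3 23.7] x [-2.2 11.5]
-35 2137 [-14.   -4.1] [ 4.3 15.1] x [-23.7  24. ]
-30 394 [-11.1  -7.9] [10.3 13.2] x [-24.   24.7]
-25 18 [-11.7 -11.1] [13.5 13.9] x [10.3 24.2]
w4 6955
-70 921 [-32.8 -21.2] [21.4 33. ] x [-10.5  11.7]
-65 533 [-33.9 -21.1] [21.4 33. ] x [-10.5  11.1]
-60 648 [-34.6 -21.1] [21.3 34.9] x [-9.8 11.1]
-55 553 [-34.5 -21.1] [21.4 34.7] x [-10.1  11. ]
-50 546 [-34.5 -21.1] [21.3 34.8] x [-10.3  11. ]
-45 477 [-34.6 -21.1] [21.3 34.7] x [-9.8 11.1]
-40 400 [-33.8 -21.1] [21.4 33.7] x [-10.5  11.2]
-35 206 [-30.4 -21.1] [21.4 31.5] x [-10.7  11. ]
-30 31 [-21.4 -21.2] [21.4 21.7] x [-7.2  7.9]
```

The saved depth shows the fingertips end about 30 mm behind the reported TCP. That explains both the slips and the missing touch. So I'll grasp about 18 mm lower, with a guarded descent.

```bash
cat >> h.py <<'E'
def pick(x,y,ang,up=85,pre=0.6,z=-26):
    R=down(ang-90); ctrl.gripper_to(pre); ctrl.move_pose([x,y,25],R); ctrl.move_straight([x,y,-10],feed=150)
    s=ctrl.move_straight([x,y,z],feed=80,max_force=6); print("touch",s,ctrl.current_eef_pos().round(1))
    ctrl.gripper_to(0.1,strength=45); g=ctrl.current_finger_gap(); print("gap",g,"t",ctrl.current_time())
    if g<0.25: return False
    ctrl.move_straight([x,y,up],feed=250); print("lifted",ctrl.current_finger_gap(),ctrl.current_eef_pos().round(1),"t",ctrl.current_time()); return True
def tray(off):
    d=np.array([np.cos(np.radians(TA)),np.sin(np.radians(TA))]); n=np.array([d[1],-d[0]]); p=TR+n*off+d*2.5
    ctrl.move_pose([*p,40],down(TA-90)); s=ctrl.move_straight([*p,-21],feed=130,max_force=12)
    print("stop",s,ctrl.current_eef_pos().round(1)); ctrl.gripper_to(0.5); ctrl.move_straight([*p,80],feed=300); print("t",ctrl.current_time())
E
python3 - <<'E'
from h import *
if pick(448.5,-161.3,118): 
    ctrl.move_pose([520,110,90],down(3.6)); tray(-40)
    c=ctrl.capture("wrist"); np.savez("pics/w5a.npz",**c)
    ctrl.move_pose([500,330,170],down(0)); c=ctrl.capture("wrist"); np.savez("pics/w5.npz",**c); print(ctrl.current_time())
    cv2.imwrite("pics/w5.png",cv2.cvtColor(c["pixels"],cv2.COLOR_RGB2BGR))
    for pts,s in blobs(c,lo=5):
        (x,y),wh,a=cv2.minAreaRect(pts[:,:2].astype(np.float32))
        if 380<x<520 and 200<y<400 and min(wh)>35:
            print(np.round([x,y,*wh,a],1)); p0,d,ang,nose,fl,mx=axis(pts,np.array([460,265])); print(ang,p0+d*(nose+67),p0+d*(fl-47),mx-nose)
E
```

```text
touch False [ 448.4 -161.2  -26. ]
gap 0.281387407399322 t 26.8333
lifted 0.28460195741824773 [ 447.9 -161.    84.5] t 27.425
stop True [575.5 302.3 -22.4]
t 30.6833
31.3333
[455.  295.1 190.6  46.7  89.7]
97.15901 [461.64364979 268.89916003] [461.77308785 267.86862404] 188.4061264871082
```

View pics/w5.png

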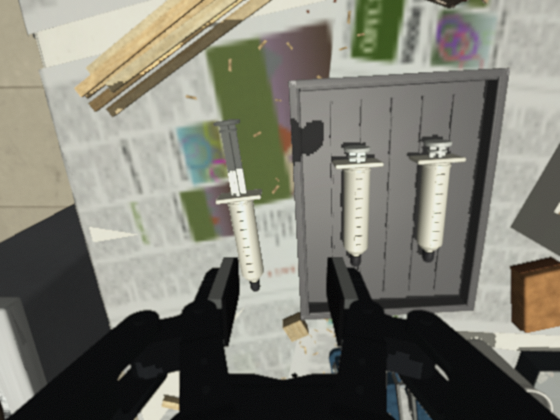

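Both spent syringes lie flat in the tray at (357,205) and (434,205). Syringe 1 is at (245,240) with its plunger drawn up. Next I'll refine the dispenser pose from two saved views.

```bash
python3 - <<'E'
from h import *
for f in ["w1","w4","top0"]:
    c=dict(np.load(f"pics/{f}.npz")); P=cloud(c)
    roi=(P[...,0]>525)&(P[...,0]<690)&(P[...,1]>-310)&(P[...,1]<5)&(c["depth"]>0)
    if f=="w4": roi&=(P[...,1]>-220)
    q=P[roi]
    # two rounds: frame estimate from long edges of base
    th=np.radians(78.5); O=np.array([592,-203.])
    for it in range(4):
        dx=np.array([np.cos(th),np.sin(th)]); dy=np.array([-dx[1],dx[0]])
        l=np.c_[(q[:,:2]-O)@dx,(q[:,:2]-O)@dy]; b=(q[:,2]>7.5)&(q[:,2]<17)
        E=[]
        for s in (1,-1):
            pts=[]
            for x in range(-74,140,6):
                r=l[b&(l[:,0]>=x)&(l[:,0]<x+6)&(np.abs(l[:,1])<56)]
                if len(r)>15: 
                    e=np.percentile(s*r[:,1],98)*s
                    if abs(abs(e)-44)<8: pts.append((x+3,e))
            pts=np.array(pts); E.append(np.polyfit(pts[:,0],pts[:,1],1) if len(pts)>4 else None)
        sl=np.mean([e[0] for e in E if e is not None]); th+=np.arctan(sl)
        if None not in [type(e) and (None if e is None else 1) for e in E]: O=O+dy*np.mean([e[1] for e in E])
    nose=np.percentile(l[b&(np.abs(l[:,1])<42)][:,0],0.5)
    bx=l[(q[:,2]>66)&(q[:,2]<75)&(l[:,0]>120)]
    print(f,"th",np.degrees(th).round(2),"O",O.round(1),"edges",[None if e is None else e.round(3) for e in E],"open end",nose.round(1),"box x",np.percentile(bx[:,0],[1,99]).round(1),"y",np.percentile(bx[:,1],[1,99]).round(1))
    for z0,z1 in [(34,56),(56,66),(76,120)]:
        r=l[(q[:,2]>z0)&(q[:,2]<z1)&(l[:,0]<80)]
        if len(r): print(z0,len(r),np.percentile(r,[1,25,50,75,99],axis=0).T.round(1).tolist())
E
```

```text
w1 th 79.25 O [ 591.4 -202.9] edges [array([ 0.   , 42.484]), array([ -0.   , -42.484])] open end -78.1 box x [151.9 188.7] y [-41.6  41.1]
34 941 [[-41.5, -24.2, 37.6, 42.9, 76.8], [-28.8, -17.9, -9.5, 21.5, 32.6]]
56 405 [[-46.5, -28.7, 35.2, 39.1, 60.6], [-29.3, -17.6, 23.6, 27.7, 36.4]]
76 152 [[-41.7, -35.8, -30.5, -28.8, -27.5], [34.6, 38.2, 40.8, 43.5, 46.4]]
w4 th 79.14 O [ 590.9 -202.8] edges [array([-0.   , 42.493]), array([  0.   , -42.493])] open end -19.6 box x [151.7 188.2] y [-41.4  41. ]
34 753 [[24.6, 38.2, 42.3, 56.6, 78.4], [-29.7, -20.1, -13.8, 21.7, 28.0]]
56 279 [[33.5, 36.7, 38.6, 58.1, 60.7], [-29.8, -23.3, -17.3, 21.7, 28.0]]
top0 th 79.38 O [ 591.3 -202.9] edges [array([-7.0000e-03,  4.2891e+01]), array([ 7.0000e-03, -4.2891e+01])] open end -85.2 box x [152.2 189.3] y [-42.1  41.1]
34 186 [[-41.7, -26.9, 33.9, 52.8, 78.0], [-28.4, -18.3, -10.0, 20.4, 32.7]]
56 77 [[-46.7, -27.6, 36.8, 54.7, 61.2], [-29.8, -15.7, 23.6, 27.0, 36.6]]
76 27 [[-39.9, -36.3, -31.8, -28.4, -27.0], [35.0, 38.1, 42.1, 44.6, 46.8]]
```

```bash
python3 - <<'E'
from h import *
if pick(460.6,267.9,97.2,up=100):
    T=ctrl.current_eef_pos(); R=ctrl.current_tool_rot()
    c=ctrl.capture("wrist"); np.savez("pics/w6.npz",**c)
    L=(cloud(c)-T)@R; ok=(c["depth"]>0)&(L[...,2]>-75)&(L[...,2]<-15); q=L[ok]
    f=q[(np.abs(q[:,1])>17)&(np.abs(q[:,1])<26)&(q[:,0]>30)&(q[:,0]<65)]
    print("flange",len(f),np.percentile(f,[2,25,50,75,98],axis=0).T.round(1).tolist())
    for s in (1,-1): print(np.median(f[f[:,1]*s>0],axis=0).round(1))
    for x in (-60,-35,-20,18,28,36,70,90):
        b=q[(q[:,0]>x-4)&(q[:,0]<x+4)&(np.abs(q[:,1])<16)]
        if len(b)>5: print(x,len(b),"y",np.percentile(b[:,1],[3,97]).round(1),"ztop",np.percentile(b[:,2],5).round(1))
    r=q[(np.abs(q[:,1])<20)]; print("x range",np.percentile(r[:,0],[0.1,99.9]))
E
```

```text
touch False [460.1 267.7 -26.4]
gap 0.2894481470313311 t 33.3583
lifted 0.2837176581727706 [459.7 267.5  99.2] t 34.0083
flange 666 [[43.7, 45.9, 47.0, 47.2, 47.5], [-22.5, -19.8, -17.0, 19.6, 22.2], [-52.5, -51.3, -48.4, -39.0, -28.1]]
[ 47.1  19.6 -48.4]
[ 46.9 -19.8 -48.6]
-35 684 y [-11.  12.] ztop -51.8
-20 754 y [-11.2  11.8] ztop -51.9
18 971 y [-11.5  11.5] ztop -51.8
28 1056 y [-11.4  11.6] ztop -51.8
36 1063 y [-11.5  11.4] ztop -52.2
70 805 y [-7.4  6.6] ztop -46.6
90 949 y [-7.5  6.6] ztop -46.6
x range [-44.67494424 112.69310255]
```

```bash
python3 - <<'E'
from h import *
th=79.2; dx=np.array([np.cos(np.radians(th)),np.sin(np.radians(th))]); O=np.array([591.2,-202.9]); p=O+dx*1.4; R=down(th-90)
ctrl.move_pose([*p,90],R); print(ctrl.current_time(),ctrl.current_eef_pos().round(1),(p).round(1))
ctrl.move_straight([*p,30],feed=150); f0=ctrl.current_contact_force()
s=ctrl.move_straight([*p,5],feed=50,max_force=10)
print(s,ctrl.current_eef_pos().round(1),(ctrl.current_contact_force()-f0).round(1),ctrl.current_time())
c=ctrl.capture("wrist"); np.savez("pics/w7.npz",**c)
cv2.imwrite("pics/w7.png",cv2.cvtColor(c["pixels"],cv2.COLOR_RGB2BGR))
P=cloud(c); l=np.stack([(P[...,:2]-O)@dx,(P[...,:2]-O)@np.array([-dx[1],dx[0]]),P[...,2]],-1)
for x in (-38,18,30,38,70,90,112):
    b=l[(np.abs(l[...,0]-x)<3)&(np.abs(l[...,1])<14)&(c["depth"]>0)&(l[...,2]<75)]
    if len(b)>5: print(x,len(b),"ztop",np.percentile(b[:,2],95).round(1))
E
```

```text
35.8333 [ 591.5 -200.3   89.8] [ 591.5 -201.5]
True [ 592.1 -201.7    6.4] [0.8 0.5 3.5] 36.8833
-38 527 ztop 58.3
18 729 ztop 58.1
30 839 ztop 58.1
38 799 ztop 58.6
70 851 ztop 52.7
90 998 ztop 52.8
112 1234 ztop 53.3
```

View pics/w7.png

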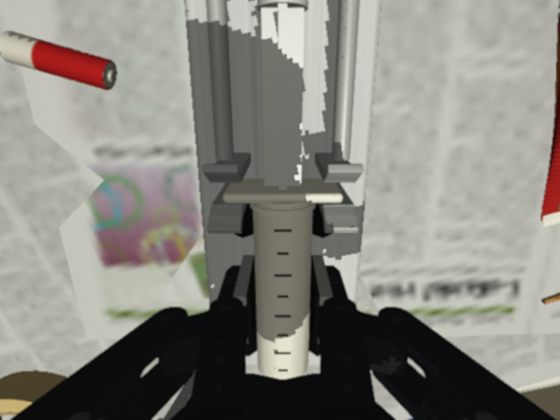

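The syringe is seated: barrel top at z≈58 mm, and the flange at (282,193) lies in the slot between the cheeks. I'll release it and then push the clamp over.

```bash
python3 - <<'E'
from h import *
th=79.2; dx=np.array([np.cos(np.radians(th)),np.sin(np.radians(th))]); dy=np.array([-dx[1],dx[0]]); O=np.array([591.2,-202.9]); R=down(th-90)
W=lambda x,y,z:[*(O+dx*x+dy*y),z]
ctrl.gripper_to(0.5); ctrl.move_straight([*ctrl.current_eef_pos()[:2],95],feed=250)
ctrl.move_pose(W(-35,82,95),R); ctrl.gripper_to(0.0)
ctrl.move_straight(W(-35,82,52),feed=150); print(ctrl.current_time(),ctrl.current_contact_force().round(1))
s=ctrl.move_straight(W(-35,22,52),feed=80,max_force=20)
print(s,ctrl.current_eef_pos().round(1),W(-35,22,52),ctrl.current_contact_force().round(1)); 
ctrl.move_straight(W(-35,22,100),feed=250)
ctrl.move_pose(W(-110,60,150),R); print(ctrl.current_time())
c=ctrl.capture("wrist"); np.savez("pics/w8.npz",**c)
cv2.imwrite("pics/w8.png",cv2.cvtColor(c["pixels"],cv2.COLOR_RGB2BGR))
P=cloud(c); l=np.stack([(P[...,:2]-O)@dx,(P[...,:2]-O)@dy,P[...,2]],-1)[c["depth"]>0]
for x in (-38,-32,-15,0,18,30,38,70,90,112):
    b=l[(np.abs(l[:,0]-x)<3)&(np.abs(l[:,1])<14)&(l[:,2]<110)]
    if len(b)>5: print(x,len(b),"ztop",np.percentile(b[:,2],95).round(1))
b=l[(np.abs(l[:,0]+35)<8)&(np.abs(l[:,1])<60)&(l[:,2]>62)&(l[:,2]<110)]; print("clamp",len(b),np.percentile(b,[2,50,98],axis=0).T.round(1).tolist() if len(b) else '')
E
```

```text
39.125 [ 0.3 -0.5  0.3]
False [ 562.5 -232.9   51.8] [np.float64(563.0313344734685), np.float64(-233.1576648546182), 52] [-0.7 -0.1 -0.3]
40.8417
-38 284 ztop 68.4
-32 283 ztop 68.2
-15 337 ztop 58.3
0 361 ztop 58.3
18 385 ztop 58.1
30 365 ztop 58.5
38 125 ztop 58.4
clamp 1122 [[-41.9, -34.7, -28.3], [-10.6, 9.1, 28.9], [62.4, 65.9, 68.5]]
```

View pics/w8.png

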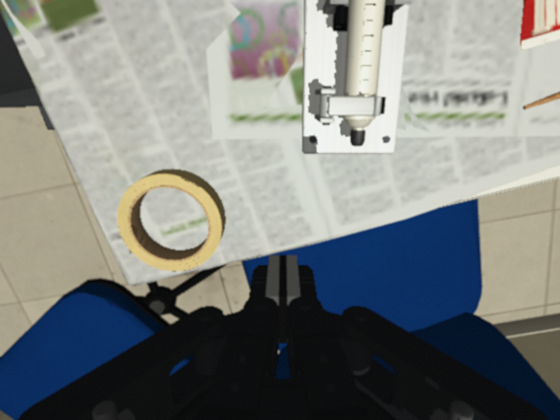

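The picture shows the clamp arm at (355,106) lying level across the barrel, with the nose at (358,137) towards the open end. I'll hand in the job.

```bash
python3 -c "
from station import ctrl
print(ctrl.sign_off(),ctrl.current_time())"
```

```text
the job is handed in; nothing more can be done
the job is handed in; nothing more can be done
```

I handed the job in at about 41 s: syringes 2 and 3 (spent) lie flat in the grey tray, and syringe 1 (plunger drawn out) is seated in the cradle with its flange in the slot and the clamp closed; the first grasps on 2 and 3 missed or slipped and were redone.

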